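Clear the inspection bench by verdict

TASK

Close down the board inspection station. The coloured disc on the fixture's white square is the verdict on the blue batch: lift the hold-down finger until it stays up before taking out the blue board beneath it, and lay that board and every other blue board flat, components up and side by side, in the tray of the disc's colour, leaving the white board and everything else where they are. Fold the finger back down on the empty nest and turn the lamp's dimmer knob fully anticlockwise to its stop.

Things in the scene. Friction and masses are not known exactly. Their poses are not given: they have to be found in the camera images.
- sample: Blue 76 x 48 x 4 mm circuit board, 70 to 130 g, gripped by the heatsink block on its middle (20 mm along x, 24 mm along y, top 34 mm above the underside; other parts below 14 mm). Origin: centre of the underside; x along the 76 mm side, z out of the component side. Starts in the nest, long side along the fixture's y, one edge under the finger.
- board1: Loose blue board on the bench (two to four of board1 to board4 are present). 76 x 48 x 4 mm circuit board, 70 to 130 g, gripped by the heatsink block on its middle (20 mm along x, 24 mm along y, top 34 mm above the underside; other parts below 14 mm). Origin: centre of the underside; x along the 76 mm side, z out of the component side.
- board2: Loose blue board on the bench (two to four of board1 to board4 are present). 76 x 48 x 4 mm circuit board, 70 to 130 g, gripped by the heatsink block on its middle (20 mm along x, 24 mm along y, top 34 mm above the underside; other parts below 14 mm). Origin: centre of the underside; x along the 76 mm side, z out of the component side.
- board3: Loose blue board on the bench (two to four of board1 to board4 are present). 76 x 48 x 4 mm circuit board, 70 to 130 g, gripped by the heatsink block on its middle (20 mm along x, 24 mm along y, top 34 mm above the underside; other parts below 14 mm). Origin: centre of the underside; x along the 76 mm side, z out of the component side.
- board4: Loose blue board on the bench (two to four of board1 to board4 are present). 76 x 48 x 4 mm circuit board, 70 to 130 g, gripped by the heatsink block on its middle (20 mm along x, 24 mm along y, top 34 mm above the underside; other parts below 14 mm). Origin: centre of the underside; x along the 76 mm side, z out of the component side.
- white: White board of another batch, to be left alone; same shape as the blue ones: 76 x 48 x 4 mm, heatsink top at 34 mm. Origin: centre of the underside.
- fixture: Inspection fixture, fixed to the bench: aluminium base plate, top 12 mm above the bench, reaching from x = -36 to +120 mm and y = -70 to +70 mm of its frame. Origin: under the centre of the nest, at bench level. Black lips 6 mm high stand 2 mm clear round the sample, which lifts straight up once the finger is up.
- nest (a point): Centre of the nest on the top of the base plate, 12 mm above the bench; the sample's origin lies here at the start.
- finger_hinge (a point): Hinge axis of the hold-down finger, 90 mm along the fixture's +x from the nest and 26 mm above the bench; the axis runs along the fixture's y.
- finger_bar (a point): Centre of the orange cross bar by which the finger is lifted: 14 mm in diameter, 30 mm long, parallel to the hinge axis. Finger at 0: 50 mm from the hinge towards the nest, 22 mm above the hinge axis. Pinched by its two ends from above, it pivots between the fingertips as it swings. Within 20 mm nothing else stands higher than 22 mm above the bench.
- finger (a joint): Hold-down finger in rad: about 0 on the sample (-0.06 on the empty nest), growing as it is lifted, stop at 1.6. An over-centre spring (about 5 N at the bar) presses it down below 0.8 rad and holds it up at the stop above 0.8: let go, it snaps to the nearer end. Raised, its top is 100 mm above the bench, the bar 22 mm beyond the hinge (fixture +x) and 50 mm above it.
- verdict_spot (a point): Centre of the 47 mm white square on the fixture plate beside the hinge. The coloured disc lying on it is the verdict on the batch.
- green_disc: Green disc, 36 mm in diameter, 8 mm high, fixed, lying either on the white square (batch passed: green tray) or on the black square on the other side of the hinge (not in force). Origin: centre of the underside.
- red_disc: Red disc, 36 mm in diameter, 8 mm high, fixed, lying either on the white square (batch failed: red tray) or on the black square (not in force). Origin: centre of the underside.
- green_tray: Green open tray, fixed to the bench, 174 (x) x 208 (y) x 22 mm outside, walls and floor 4 mm thick, so 166 x 200 mm inside; six boards fit flat as 3 x 2 with their long sides along the tray's y. Origin: centre of the underside.
- red_tray: Red open tray, fixed to the bench, 174 (x) x 208 (y) x 22 mm outside, walls and floor 4 mm thick, so 166 x 200 mm inside; six boards fit flat as 3 x 2 with their long sides along the tray's y. Origin: centre of the underside.
- lamp_box: White controller box of the ring light, fixed, 92 x 92 x 46 mm high, with the black dimmer knob on top. Origin: centre of the underside.
- dimmer (a joint): Angle of the dimmer knob in rad: 0 at the anticlockwise end stop (lamp off), growing clockwise seen from above, up to 2.8. Light friction, 0.03 N m.
- dimmer_grip (a point): On the knob's vertical axis at the height to grip; turns with the knob: x along the knob's upright bar grip (42 mm long, 14 mm thick, pinched across its thickness; top 90 mm above the bench, grip point 83 mm above it), the white pointer at its -x end. At the off stop the pointer shows to the box's -x, at the red dot.
- screwdriver: Screwdriver lying behind the fixture, bystander. Origin: underside, near its middle.
- tweezers: Steel tweezers, 140 mm, lying behind the fixture, bystander. Origin: underside, middle.
- flux_jar: Jar, 56 mm in diameter, 70 mm high, at the left, bystander. Origin: centre of the underside.
- pen_cup: Grey cup, 72 mm in diameter, 90 mm high, at the right, bystander. Origin: centre of the underside.
Mind the look-alikes: they are no part of the job. Leave any yellow look-alike of the board1 alone.

How it is judged:
By the outcome, as a careful person would: the job done as asked, in the order asked, and still so for the second after the job is handed in, with the robot touching nothing.
Of board1, board2, board3, board4 only 2 to 4 are there at a start; the rules pass over those that are not, and their reading is None.
At some moment in a run one of board1, board2, board3, board4 may be knocked a few centimetres aside while the robot is not near it.
Once in a run the grip may slacken for a moment while it holds something.
It also fails if it takes over 210 s, if anything falls off the work surface, if the arm or the gripper's body presses on something with over 40 N, if the wrist force passes 120 N, or if a joint passes its speed limit or range.

ROBOT

A 6-joint arm with a two-finger parallel gripper is mounted at the origin on the work surface. World frame = base frame: x ahead of the robot, y to its left, z up, the work surface at z = 0. Lengths are in m, angles in rad, forces in N, time in s.
With the tool pointing down it reaches from about 0.325 to 0.9 m from the base axis. Payload 3.5 kg.
Tool frame: the origin (TCP) lies midway between the tips of the shut fingers; the grasp point (between the pads) lies 19 mm behind it; x points along the fingers, z is the direction in which the jaws open and shut, and the axes are right-handed (so a half turn about x gives the same grasp; the last joint's range is limited). The gripper opens to 85 mm and grips with 20 to 120 N. Pads are 22 mm wide; open, the fingers measure 114 mm over their backs; the gripper's body (76 mm by 85 mm) begins 54 mm behind the grasp point. The pads swing forward as they close: fully open they stand 13 mm farther back than shut.
Start: joints at [-1.318, 0.276, -0.026, 1.268, 0, 1.467], TCP at [0.218, -0.586, 0.231] pointing down, gripper open.
Joint ranges: [-3.12, 3.12], [-0.85, 1.88], [-1.08, 1.24], [-1.95, 2.15], [-1.57, 1.53], [-3.14, 3.14]. Speed limits (rad/s): [2.57, 2.57, 3.14, 3.14, 3.14, 3.14].

INTERFACE

Orientations are given as a unit quaternion [w, x, y, z].
In Python, from bench import bot gives the robot as it stands. Calls block until the motion is done:
- bot.goto(position, orientation): joint-space move of the TCP to a pose.
- bot.movel(position, attitude=None, vel=0.15, until_force=None): straight line of the TCP; attitude=None keeps the orientation; vel is the mean speed in m/s. With until_force (N) it stops when the force on the tool has changed by that much, and returns True; else False.
- bot.move_j(angles): joint-space move.
- bot.move_gripper(opening, f_grip=None): finger opening in m; f_grip is the grip in N (None keeps the last); returns when the fingers have stopped.
- bot.hold(seconds).
- bot.solve_ik(position, orientation): joint angles nearest the present ones, or None.
- bot.observe(): the state.
- bot.grab_frame(name): name is "side" or "top" or "wrist"; returns the picture (400x640x3 uint8, red, green, blue); there is no depth.
- bot.camera_params(name): a dict with "intrinsics" (3x3 intrinsics, pixels), "extrinsics" (4x4, takes a point from world to camera coordinates). Camera axes: x right, y down, z forward; pixel columns grow to the right and rows downward; lengths in m; the calibration is good to about 2 mm. The wrist camera is an equidistant fisheye: a pixel r from the principal point sees the ray r / f radians off the axis. A picture is of the moment at which its call begins: read the wrist's pose just before it. camera_params takes no time and is no camera call; for the wrist camera it gives the pose at the moment of the call.
A pose or a line that the arm cannot do raises bot.IKError and nothing moves.
- bot.hand_in(): hands the job in, once; it reports no verdict.
Trained networks look in the newest picture that a camera, given by its name, has taken for a name from the list of things; names that differ only in an ending like _2 or _b are one class to them, and where a whole thing is asked for, a point or a joint stands for the part that bears it (a point fixed in the world has none). Each returns a list of dicts, best first, with "conf" (0 to 1); they miss things now and then, are a little off and sometimes report something else, mostly with a low value. They report only what shows in the picture. A call takes as long as a camera call. They do not tell look-alikes from the thing itself.
- bot.boxes_of(camera, name): "at" ([x, y, z] in m, in world coordinates, good to about 4 mm: the middle of the surface that is visible of it).
- bot.silhouettes(camera, name): "mask" (400x640 bool, what is visible of it).
The state is a dict: "time": time; "joints": joint angles; "qd": joint speeds; "tau": joint torques, N m; "eef_pos": TCP position; "ee_rot": TCP orientation; "wrist_force": force on the tool from outside, world axes, zero at the start; "wrist_torque": the same for the moment, N m; "grip_width": finger opening in m.
Only numpy, scipy, OpenCV 4.12 (cv2) and the standard library are available. Lean on these libraries where they do the work, as an engineer would, in place of code of your own. Each camera call takes 0.05 s, during which the arm holds its last target. There are 200 camera calls.

## Working session

There is one attempt and no reset: what is moved stays moved. The work goes in short steps, each a Python script; the robot and the scene stay as the last script left them, time stands still between calls to the robot, and variables do not carry over. Pictures are saved under pics/ and viewed, about 12 in all and at most 16, crops included, and the job is handed in when it is done.

```bash
ls; mkdir -p pics
python3 - <<'E'
from bench import bot
import cv2,numpy as np
ims=[]
for c in ["top","side"]:
    im=bot.grab_frame(c); cv2.imwrite(f"pics/{c}0.png",im[:,:,::-1])
    p=bot.camera_params(c); print(c,p["intrinsics"],p["extrinsics"])
    for n in ["sample","white","fixture","nest","finger_bar","verdict_spot","green_disc","red_disc","green_tray","red_tray","lamp_box","dimmer_grip","screwdriver","tweezers","flux_jar","pen_cup"]:
        print(c,n,[(np.round(d["at"],3).tolist(),round(d["conf"],2)) for d in bot.boxes_of(c,n)])
    
print(bot.observe())
E
```

```text
pics
top [[513.29813962   0.         317.62607067]
 [  0.         513.29813962 192.25383565]
 [  0.           0.           1.        ]] [[-0.01251015 -0.99987345  0.00982789  0.00763269]
 [-0.9886234   0.01089485 -0.15001691  0.5587801 ]
 [ 0.14989085 -0.01159282 -0.98863458  1.4895093 ]
 [ 0.          0.          0.          1.        ]]
top sample [([0.584, -0.084, 0.019], 0.89)]
top white [([0.441, 0.127, 0.003], 0.71), ([0.576, 0.092, 0.066], 0.6), ([0.464, -0.134, 0.004], 0.32)]
top fixture [([0.629, -0.089, 0.014], 0.71), ([0.46, -0.132, 0.008], 0.2)]
top nest [([0.631, -0.083, 0.016], 0.75), ([0.481, -0.326, 0.003], 0.72)]
top finger_bar [([0.625, -0.091, 0.029], 0.58)]
top verdict_spot [([0.627, -0.087, 0.01], 0.59)]
top green_disc [([0.679, -0.129, 0.022], 0.5)]
top red_disc [([0.629, -0.087, 0.013], 0.56), ([0.575, 0.091, 0.063], 0.54)]
top green_tray [([0.484, -0.324, 0.001], 0.56)]
top red_tray [([0.488, 0.328, 0.003], 0.96), ([0.658, -0.239, 0.006], 0.28)]
top lamp_box [([0.578, 0.093, 0.044], 0.69)]
top dimmer_grip [([0.58, 0.091, 0.063], 0.75)]
top screwdriver [([0.797
[... 1602 characters left out ...]
e pen_cup [([0.581, -0.496, 0.06], 0.58)]
{'time': 1.7, 'joints': array([-1.31838111e+00,  2.76376943e-01, -2.63898692e-02,  1.26799929e+00,
       -1.50576081e-05,  1.46735603e+00]), 'qd': array([ 0.00174877,  0.00055883, -0.0012919 ,  0.00122221,  0.00022443,
       -0.0008499 ]), 'tau': array([ 2.25686366e-03, -4.45471430e+01,  2.95553613e+01,  9.32549046e-04,
        1.15078824e-04, -6.84432948e-06]), 'eef_pos': array([ 0.21770881, -0.5858592 ,  0.23133241]), 'ee_rot': array([ 0.58060612,  0.40360007,  0.58059688, -0.40362208]), 'wrist_force': array([-0.15303452, -0.11820373,  1.03591179]), 'wrist_torque': array([-0.06222662,  0.0193191 ,  0.04193069]), 'grip_width': 0.08526221500794369}
```

View pics/top0.png

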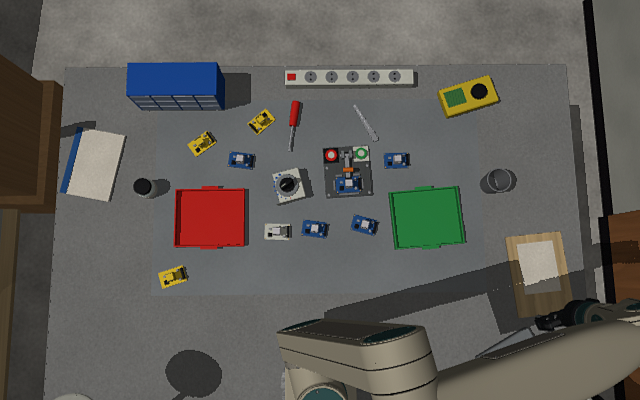

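View pics/side0.png

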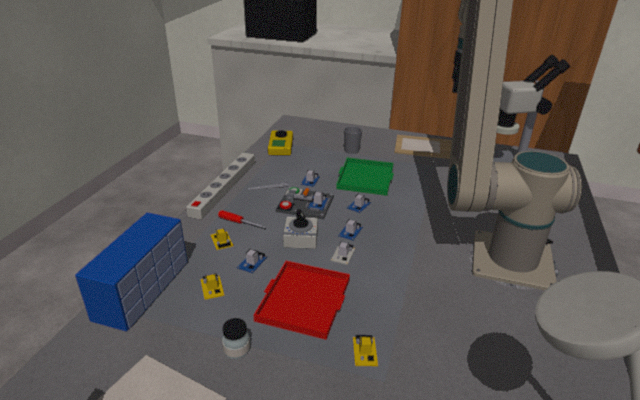

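The pictures show blue loose boards in the top view at (242,160), (398,160), (315,229) and (364,226), with the sample at (348,185). Look-alikes are the white board at (277,231) and yellow boards at (202,143), (261,121) and (173,276). The discs are at (331,155) and (361,154). I'll take wrist close-ups to check the choice.

```bash
cat > h.py <<'E'
from bench import bot
import cv2,numpy as np
from scipy.spatial.transform import Rotation as R
def quat(yaw):
    # tool x down; jaw axis (tool z) horizontal at world angle yaw
    x=np.array([0,0,-1.]); z=np.array([np.cos(yaw),np.sin(yaw),0]); y=np.cross(z,x)
    q=R.from_matrix(np.c_[x,y,z]).as_quat(); return q[[3,0,1,2]]
def ray(p,uv,fish):
    K,E=np.array(p["intrinsics"]),np.array(p["extrinsics"])
    d=(np.asarray(uv,float)-K[:2,2])/[K[0,0],K[1,1]]
    if fish:
        r=np.linalg.norm(d)+1e-12; v=np.r_[d/r*np.sin(r),np.cos(r)]
    else: v=np.r_[d,1]
    Rm=E[:3,:3]; return -Rm.T@E[:3,3], Rm.T@(v/np.linalg.norm(v))
def onz(p,uv,z,fish):
    o,d=ray(p,uv,fish); return o+d*(z-o[2])/d[2]
def proj(p,X,fish):
    K,E=np.array(p["intrinsics"]),np.array(p["extrinsics"])
    c=E[:3,:3]@X+E[:3,3]
    if fish:
        r=np.linalg.norm(c[:2]); t=np.arctan2(r,c[2]); q=c[:2]/r*t
    else: q=c[:2]/c[2]
    return q*[K[0,0],K[1,1]]+K[:2,2]
E
python3 - <<'E'
from h import *
yaw0=R.from_quat(np.roll(bot.observe()["ee_rot"],-1)).as_matrix()[:,2]; print("jaw",yaw0)
for i,(x,y) in enumerate([(.50,-.08),(.50,.09)]):
    for yaw in (np.pi/2,-np.pi/2):
        q=bot.solve_ik([x,y,.30],quat(yaw)); print(yaw,q)
bot.goto([.50,-.08,.32],quat(np.pi/2))
p=bot.camera_params("wrist"); im=bot.grab_frame("wrist"); cv2.imwrite("pics/w1.png",im[:,:,::-1])
print(p); np.save("pics/w1.npy",p,allow_pickle=True)
t=cv2.imread("pics/top0.png")[125:215,300:400]; cv2.imwrite("pics/t_crop.png",cv2.resize(t,None,fx=6,fy=6,interpolation=cv2.INTER_CUBIC))
E
```

```text
jaw [ 3.48392411e-01 -9.37348776e-01  2.85038388e-05]
1.5707963267948966 [-0.28638211  0.03514227 -0.16676751  1.36888655  0.         -0.28638211]
-1.5707963267948966 [-0.28638211  0.03514227 -0.16676751  1.36888655  0.          2.85521054]
1.5707963267948966 [ 0.05078972  0.03820688 -0.16357536  1.36901409  0.          0.05078972]
-1.5707963267948966 [ 0.05078972  0.03820688 -0.16357536  1.36901409  0.         -3.09080293]
{'intrinsics': array([[309.70691629,   0.        , 315.38773679],
       [  0.        , 309.70691629, 194.74820837],
       [  0.        ,   0.        ,   1.        ]]), 'extrinsics': array([[ 1.15537572e-03,  9.99998953e-01,  8.71805415e-04,
         7.96332284e-02],
       [ 9.50661105e-01, -1.36883090e-03,  3.10228287e-01,
        -5.43164810e-01],
       [ 3.10229156e-01,  4.70361267e-04, -9.50661690e-01,
         3.08833578e-01],
       [ 0.00000000e+00,  0.00000000e+00,  0.00000000e+00,
         1.00000000e+00]])}
```

View pics/w1.png

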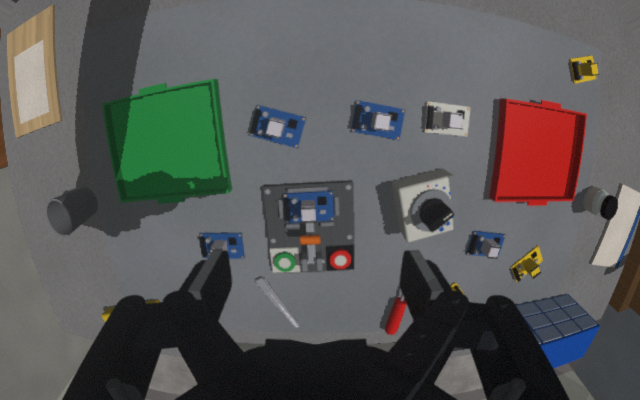

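View pics/t_crop.png

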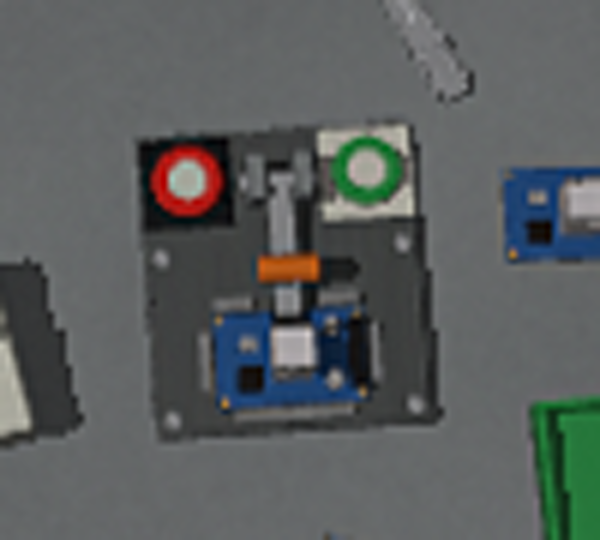

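The wrist and top crops agree: the green disc lies on the white square and the red disc on the black one, so the green tray it is. The sample is at (309,207) in the wrist picture and the bar at (311,240). Next I'll rectify the views onto known planes and measure.

```bash
cat >> h.py <<'E'
def shot(cam,name):
    p=bot.camera_params(cam); im=bot.grab_frame(cam); p["fish"]=cam=="wrist"
    np.savez("pics/"+name,im=im,K=p["intrinsics"],E=p["extrinsics"],fish=p["fish"]); return im,p
def load(name):
    d=np.load("pics/"+name+".npz"); return d["im"],dict(intrinsics=d["K"],extrinsics=d["E"],fish=bool(d["fish"]))
S=0.0005
def ortho(im,p,z,x0,x1,y0,y1):
    # image: col -> +x, row -> +y
    xs=np.arange(x0,x1,S); ys=np.arange(y0,y1,S); X,Y=np.meshgrid(xs,ys)
    P=np.stack([X.ravel(),Y.ravel(),np.full(X.size,z)]); E=p["extrinsics"]; K=p["intrinsics"]
    c=E[:3,:3]@P+E[:3,3:]
    r=np.linalg.norm(c[:2],axis=0); q=c[:2]/r*np.arctan2(r,c[2]) if p["fish"] else c[:2]/c[2]
    m=(q*[[K[0,0]],[K[1,1]]]+K[:2,2:]).astype(np.float32).reshape(2,*X.shape)
    return cv2.remap(im,m[0],m[1],cv2.INTER_LINEAR)
def boards(im,p,z=.004,box=(.3,.85,-.5,.5)):
    o=ortho(im,p,z,*box); h=cv2.cvtColor(o,cv2.COLOR_RGB2HSV)
    m=((h[...,0]>100)&(h[...,0]<125)&(h[...,1]>110)&(h[...,2]>40)).astype(np.uint8)
    m=cv2.morphologyEx(m,cv2.MORPH_OPEN,np.ones((5,5)))
    m2=cv2.morphologyEx(m,cv2.MORPH_CLOSE,np.ones((35,35)))
    out=[]
    for c in cv2.findContours(m2,cv2.RETR_EXTERNAL,cv2.CHAIN_APPROX_NONE)[0]:
        if cv2.contourArea(c)<6000: continue
        (cx,cy),(w,hh),a=cv2.minAreaRect(c)
        if w<hh: w,hh,a=hh,w,a+90
        out.append((box[0]+cx*S,box[2]+cy*S,np.round((w*S*1e3,hh*S*1e3),1),round((a+90)%180-90,1)))
    return out
E
python3 - <<'E'
from h import *
for i,(x,y,z) in enumerate([(.50,-.10,.32),(.50,.09,.32),(.5,.0,.30)]):
    bot.goto([x,y,z],quat(np.pi/2)); im,p=shot("wrist",f"v{i}")
    for b in boards(im,p): print(i,np.round(b[:2],4),b[2:])
im,p=shot("top","vt")
for b in boards(im,p): print("top",np.round(b[:2],4),b[2:])
im,p=load("v0")
o=ortho(im,p,.012,.50,.78,-.2,.02)
im,p=load("v2"); o2=ortho(im,p,.046,.48,.68,-.02,.2)
o2=cv2.copyMakeBorder(o2,0,0,0,o.shape[1]-o2.shape[1],cv2.BORDER_CONSTANT)
cv2.imwrite("pics/orth.png",cv2.resize(np.hstack([o,o2])[:,:,::-1],None,fx=.7,fy=.7)); print(o.shape)
E
```

```text
0 [0.4534 0.0158] (array([69.7, 47.3]), 81.3)
0 [ 0.59   -0.0878] (array([72.6, 50.1]), -86.8)
0 [ 0.4638 -0.1346] (array([70.1, 47.5]), 74.1)
0 [ 0.6612 -0.2388] (array([69.5, 48. ]), -88.6)
1 [0.4533 0.0159] (array([69.9, 47.5]), 81.5)
1 [ 0.5898 -0.0924] (array([72.5, 49.5]), -87.4)
1 [ 0.4635 -0.1339] (array([70.9, 47.6]), 74.2)
1 [ 0.6607 -0.2382] (array([71.5, 47.5]), -90.0)
2 [0.4534 0.0157] (array([70.2, 47.5]), 81.4)
2 [ 0.5901 -0.0905] (array([73.2, 49.8]), -87.1)
2 [ 0.4636 -0.1344] (array([70.5, 47.5]), 74.1)
2 [ 0.6607 -0.2388] (array([71.5, 47.5]), -90.0)
top [0.6689 0.2396] (array([71.1, 48.3]), 82.2)
top [ 0.4649 -0.1354] (array([71.4, 48.3]), 74.2)
top [ 0.663  -0.2403] (array([70.9, 48.1]), -89.0)
(440, 560, 3)
```

View pics/orth.png

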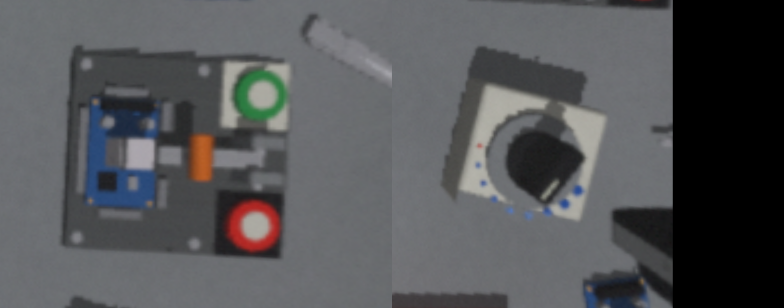

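The rectified picture shows the plate corners at about (75,48), (290,60), (280,258) and (65,245), giving a yaw of about 3.2°. The bar is at (200,158) and the knob pointer at (550,190), with the red off-dot at (480,145). The blue blobs miss the black connector at one end, so I'll refine with the heatsink tops at their own height, and measure the bar, knob, plate and tray the same way.

```bash
cat >> h.py <<'E'
def rect(mask,box):
    out=[]
    for c in cv2.findContours(mask.astype(np.uint8),cv2.RETR_EXTERNAL,cv2.CHAIN_APPROX_NONE)[0]:
        if cv2.contourArea(c)<150: continue
        (cx,cy),(w,h),a=cv2.minAreaRect(c)
        if w<h: w,h,a=h,w,a+90
        out.append(dict(c=np.array([box[0]+cx*S,box[2]+cy*S]),s=np.round([w*S*1e3,h*S*1e3],1),a=round((a+90)%180-90,1),area=cv2.contourArea(c)*S*S*1e6))
    return sorted(out,key=lambda d:-d["area"])
def sink(im,p,x,y,z=.034,r=.03):
    """heatsink top near x,y on plane z"""
    box=(x-r,x+r,y-r,y+r); o=ortho(im,p,z,*box); h=cv2.cvtColor(o,cv2.COLOR_RGB2HSV)
    m=((h[...,2]>165)&(h[...,1]<60)).astype(np.uint8); m=cv2.morphologyEx(m,cv2.MORPH_OPEN,np.ones((13,13)))
    return [d for d in rect(m,box)][:1]
E
python3 - <<'E'
from h import *
B=[(.4534,.0158),(.585,-.093),(.4638,-.1346),(.661,-.239),(.669,.2396)]
V={v:load(v) for v in ["v0","v1","v2","vt"]}
for b in B:
    for v,(im,p) in V.items():
        z=.046 if b[0]==.585 else .034
        for d in sink(im,p,*b,z=z): print(b,v,np.round(d["c"],4),d["s"],d["a"])
# triangulate sink-top centres between v0 and v1 (slope of position vs plane height)
def rays(v,c,z):
    p=V[v][1]; o=-p["extrinsics"][:3,:3].T@p["extrinsics"][:3,3]; d=np.r_[c,z]-o; return o,d/np.linalg.norm(d)
def tri(rs):
    A=sum(np.eye(3)-np.outer(d,d) for o,d in rs); bb=sum((np.eye(3)-np.outer(d,d))@o for o,d in rs); return np.linalg.solve(A,bb)
for b,z in zip(B,[.034,.046,.034,.034,.034]):
    rs=[]
    for v in ["v0","v1","v2"]:
        s=sink(*V[v],*b,z=z)
        if s: rs.append(rays(v,s[0]["c"],z))
    if len(rs)>1: print("tri",b,np.round(tri(rs),4))
box=(.59,.66,-.13,-.05); rs=[]
for v in V:
    o=ortho(*V[v],.048,*box); h=cv2.cvtColor(o,cv2.COLOR_RGB2HSV); r=rect((h[...,0]<20)&(h[...,1]>150)&(h[...,2]>90),box)
    if r: print("bar",v,np.round(r[0]["c"],4),r[0]["s"],r[0]["a"]); rs.append(rays(v,r[0]["c"],.048))
print("bar tri",np.round(tri(rs[:3]),4))
box=(.35,.62,-.46,-.2)
for v in ["v0","v2","vt"]:
    o=ortho(*V[v],.022,*box); h=cv2.cvtColor(o,cv2.COLOR_RGB2HSV); m=((h[...,0]>45)&(h[...,0]<80)&(h[...,1]>120)).astype(np.uint8)
    r=rect(cv2.morphologyEx(m,cv2.MORPH_OPEN,np.ones((61,61))),box)
    if r: print("tray",v,np.round(r[0]["c"],4),r[0]["s"],r[0]["a"])
a=[ortho(*V[v],.09,.52,.64,.03,.15) for v in ["v0","v1","v2"]]
a.append(ortho(*V["v0"],.022,.36,.60,-.45,-.21)[::2,::2])
cv2.imwrite("pics/k.png",cv2.resize(np.hstack(a)[:,:,::-1],(800,200)))
print(bot.observe()["time"])
E
```

```text
(0.4534, 0.0158) v0 [0.453  0.0135] [18.4 17.9] 83.7
(0.4534, 0.0158) v1 [0.4532 0.0136] [17.5 16.5] -90.0
(0.4534, 0.0158) v2 [0.4532 0.0133] [18.  17.5] -90.0
(0.585, -0.093) v0 [ 0.587 -0.091] [17. 14.] -90.0
(0.585, -0.093) v1 [ 0.5867 -0.0902] [14.5 11.5] -90.0
(0.585, -0.093) v2 [ 0.5867 -0.0912] [15.5 14.5] -90.0
(0.4638, -0.1346) v0 [ 0.4634 -0.1373] [17.9 15.9] 77.9
(0.4638, -0.1346) v1 [ 0.4638 -0.1374] [15.5 13. ] -90.0
(0.4638, -0.1346) v2 [ 0.4638 -0.1371] [17. 16.] -90.0
(0.4638, -0.1346) vt [ 0.4656 -0.1374] [15.5 13.5] -90.0
(0.661, -0.239) v1 [ 0.663 -0.241] [9. 9.] -90.0
(0.661, -0.239) v2 [ 0.6627 -0.2418] [14.5 11.5] -90.0
(0.669, 0.2396) v0 [0.6685 0.2376] [15. 13.] -90.0
(0.669, 0.2396) v2 [0.6682 0.2378] [15.5 12.5] -90.0
(0.669, 0.2396) vt [0.669  0.2371] [13. 11.] -90.0
tri (0.4534, 0.0158) [0.4531 0.0134 0.0339]
tri (0.585, -0.093) [ 0.5874 -0.0912  0.0445]
tri (0.4638, -0.1346) [ 0.4637 -0.1372  0.034 ]
tri (0.661, -0.239) [ 0.6654 -0.2443  0.0296]
tri (0.669, 0.2396) [0.6694 0.2389 0.0323]
bar v0 [ 0.6261 -0.0887] [29.7 15.1] -87.7
bar v1 [ 0.6256 -0.089 ] [33.4 14.2] -87.5
bar v2 [ 0.626 -0.089] [31. 15.] -90.0
bar vt [ 0.6275 -0.1015] [14.  7.] 0.0
bar tri [ 0.6255 -0.0888  0.0487]
tray v0 [ 0.4818 -0.3211] [212.1 187.7] -86.2
tray v2 [ 0.4819 -0.3179] [215.6 188.1] -86.1
tray vt [ 0.4832 -0.3239] [210.2 189.2] -85.6
5.5417
```

View pics/k.png

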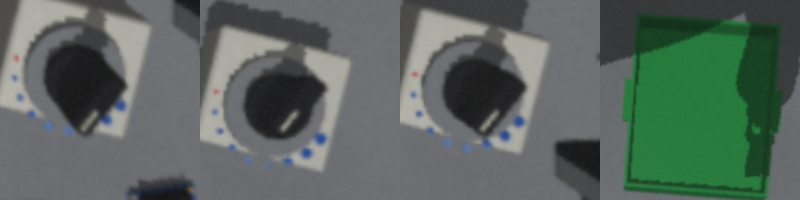

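Heights agree with the text: heatsink tops at 0.034 m (sample 0.0445 m against 0.046 m) and bar axis at 0.0487 m. The knob pointer lies towards +x+y, far clockwise from the red dot. Now I'll lift the finger.

```bash
cat >> h.py <<'E'
FY=.057; BAR=np.array([.6258,-.0889,.048]); FX=np.array([np.cos(FY),np.sin(FY),0])
HINGE=BAR+.05*FX+[0,0,-.022]
def barpos(q):
    a=np.arctan2(.022,-.05)-q; r=np.hypot(.022,.05); return HINGE+r*np.cos(a)*FX+[0,0,r*np.sin(a)]
OFF=np.array([0,0,-.0205]); QF=quat(np.pi/2+FY)
def swing(qs,vel=.06):
    for q in qs:
        bot.movel((barpos(q)+OFF).tolist(),vel=vel)
        s=bot.observe(); print(round(q,2),"w",round(s["grip_width"],4),"F",np.round(s["wrist_force"],1))
        if s["grip_width"]<.026: print("LOST"); return False
    return True
E
python3 - <<'E'
from h import *
bot.move_gripper(.05,50)
b=barpos(0)+OFF
bot.goto((b+[0,0,.10]).tolist(),QF)
im,p=shot("wrist","v3")
bot.movel((b+[0,0,.0]).tolist(),vel=.1,until_force=10)
print(bot.observe()["eef_pos"],b)
bot.move_gripper(.02,50); s=bot.observe(); print("w",s["grip_width"],s["wrist_force"])
if .026<s["grip_width"]<.035:
    if swing(np.linspace(.1,1.5,11)):
        bot.move_gripper(.05); bot.hold(.3)
        bot.movel((barpos(1.5)+OFF+[0,0,.10]).tolist(),vel=.15)
        bot.goto([.48,-.09,.25],QF)
        im,p=shot("wrist","v4"); cv2.imwrite("pics/v4.png",im[:,:,::-1])
print(bot.observe()["time"])
E
```

```text
[ 0.62660259 -0.08910338  0.02834168] [ 0.6258 -0.0889  0.0275]
w 0.028912508968568496 [-0.01641269  0.06227595  4.778661  ]
0.1 w 0.0289 F [  4.1  -2.7 -11.6]
0.24 w 0.0286 F [  0.7  -3.7 -14.3]
0.38 w 0.0282 F [ -2.7  -4.3 -10.8]
0.52 w 0.0288 F [-4.5 -5.2 -8.5]
0.66 w 0.0289 F [-5.3 -4.8 -5.9]
0.8 w 0.0291 F [-6.4 -4.  -4.1]
0.94 w 0.0286 F [-6.9 -4.7 -2.4]
1.08 w 0.0286 F [-4.1 -3.4 -2.2]
1.22 w 0.0285 F [-4.1 -2.9  1.1]
1.36 w 0.0284 F [-1.8 -2.6  2.9]
1.5 w 0.0288 F [ 1.9 -2.4  5.2]
13.8583
```

View pics/v4.png

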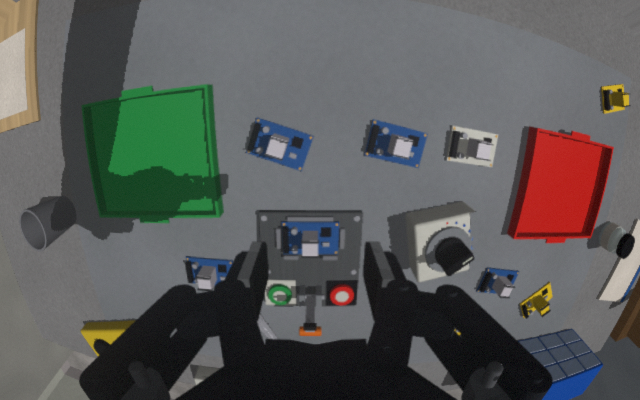

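The finger stands up (bar at (310,331)) and the sample is free at (311,240). Next I'll measure the tray and pick the sample.

```bash
cat >> h.py <<'E'
def traypose(im,p):
    box=(.34,.64,-.48,-.16); o=ortho(im,p,.022,*box); h=cv2.cvtColor(o,cv2.COLOR_RGB2HSV)
    m=((h[...,0]>45)&(h[...,0]<80)&(h[...,1]>110)).astype(np.uint8)
    m=cv2.morphologyEx(m,cv2.MORPH_CLOSE,np.ones((31,31))); m=cv2.morphologyEx(m,cv2.MORPH_OPEN,np.ones((181,181)))
    return o,rect(m,box)[0]
def find(x,y,cam="wrist",name="f",z0=0.):
    """look; refine board near x,y: centre, yaw of the long side"""
    im,p=shot(cam,name)
    bs=[b for b in boards(im,p,z0+.004,(x-.09,x+.09,y-.09,y+.09))]
    bs.sort(key=lambda b:np.hypot(b[0]-x,b[1]-y))
    if not bs: print("no board"); return None
    b=bs[0]; s=sink(im,p,b[0],b[1],z0+.034); print("blue",np.round(b[:2],4),b[2:],"sink",[ (np.round(d["c"],4),d["s"]) for d in s])
    c=s[0]["c"] if s and np.hypot(*(s[0]["c"]-b[:2]))<.008 else np.array(b[:2])
    return c[0],c[1],np.radians(b[3])
def wrap(a,ref=np.pi/2):
    while a-ref>np.pi/2: a-=np.pi
    while a-ref<-np.pi/2: a+=np.pi
    return a
def pick(x,y,yaw,z0=0.,h=.0145,up=.15):
    yaw=wrap(yaw); q=quat(yaw)
    bot.move_gripper(.045,60)
    bot.goto([x,y,z0+up],q); hit=bot.movel([x,y,z0+h],vel=.12,until_force=10)
    if hit: print("touched at",bot.observe()["eef_pos"])
    bot.move_gripper(.005,60); s=bot.observe(); print("grip",round(s["grip_width"],4),s["eef_pos"])
    bot.movel([x,y,z0+up],vel=.12); s=bot.observe(); print("lifted",round(s["grip_width"],4),np.round(s["wrist_force"],1)); return s["grip_width"]>.015
E
python3 - <<'E'
from h import *
bot.goto([.50,-.30,.32],QF)
im,p=shot("wrist","tr"); o,t=traypose(im,p); print("tray",t)
im2,p2=load("vt"); print("top",traypose(im2,p2)[1]); 
for v in ["v0","v2"]: print(v,traypose(*load(v))[1])
c=((t["c"]-[.34,-.48])/S); bx=cv2.boxPoints((tuple(c),(208/.5,174/.5),t["a"])); cv2.polylines(o,[np.int32(bx)],True,(255,255,255),1)
cv2.imwrite("pics/tr.png",o[:,:,::-1])
bot.goto([.52,-.091,.25],QF); r=find(.586,-.091,name="s0",z0=.012); print(r,bot.observe()["time"])
E
```

```text
tray {'c': array([ 0.48249998, -0.32475002]), 's': array([205.5, 179. ]), 'a': -90.0, 'area': 35142.87500000001}
top {'c': array([ 0.483  , -0.32425]), 's': array([208.5, 179. ]), 'a': -90.0, 'area': 35702.5}
v0 {'c': array([ 0.482 , -0.3215]), 's': array([210., 178.]), 'a': -90.0, 'area': 35724.25}
v2 {'c': array([ 0.482 , -0.3185]), 's': array([214., 178.]), 'a': -90.0, 'area': 36419.25}
blue [ 0.5855 -0.088 ] (array([70.4, 48.6]), -87.1) sink [(array([ 0.587, -0.091]), array([18., 16.]))]
(np.float64(0.587011848449707), np.float64(-0.09098690795898437), np.float64(-1.520181778487061)) 15.7417
```

View pics/tr.png

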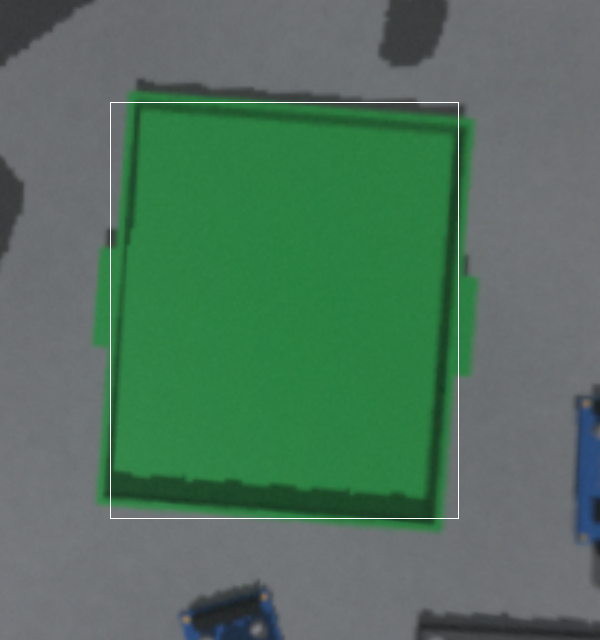

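The tray rim corners are at (130,93), (473,118), (440,528) and (100,502): centre (0.483, -0.325), yaw 0.075, 172 x 206 mm. The sample goes to the first slot.

```bash
cat >> h.py <<'E'
TC=np.array([.483,-.3248]); TY=.075
def slot(i,j):
    d=np.array([i*.053,j*.046]); c,s=np.cos(TY),np.sin(TY); return TC+[c*d[0]-s*d[1],s*d[0]+c*d[1]]
def place(i,j,h=.0145,via=.12):
    x,y=slot(i,j); q=quat(np.pi/2+TY)
    bot.goto([x,y,via],q)
    if via>.12: bot.movel([x,y,.11],vel=.2)
    w=bot.observe()["grip_width"]; print("at tray w",round(w,4))
    if w<.015: return False
    hit=bot.movel([x,y,.004+h-.004],vel=.06,until_force=7); print("down",hit,bot.observe()["eef_pos"])
    bot.move_gripper(.045); bot.movel([x,y,.13],vel=.2); return True
E
python3 - <<'E'
from h import *
if pick(.5865,-.091,np.pi/2+FY,z0=.012,up=.10): print(place(-1,1))
bot.goto([.48,-.25,.28],QF); im,p=shot("wrist","a1"); cv2.imwrite("pics/a1.png",im[:,:,::-1]); print(bot.observe()["time"])
for b in boards(im,p,.008): print(np.round(b[:2],4),b[2:])
E
```

```text
grip 0.0186 [ 0.58777594 -0.09136101  0.02783831]
lifted 0.0186 [ 0.1  0.4 -1.6]
at tray w 0.0183
down True [ 0.42648918 -0.28277711  0.01984723]
True
23.0167
[0.4523 0.0098] (array([75.7, 47. ]), 81.5)
[ 0.4631 -0.1359] (array([69.2, 47.1]), 74.0)
[ 0.6585 -0.2397] (array([69.1, 47.8]), -88.9)
[ 0.4246 -0.2799] (array([69.2, 46.4]), -86.5)
```

View pics/a1.png

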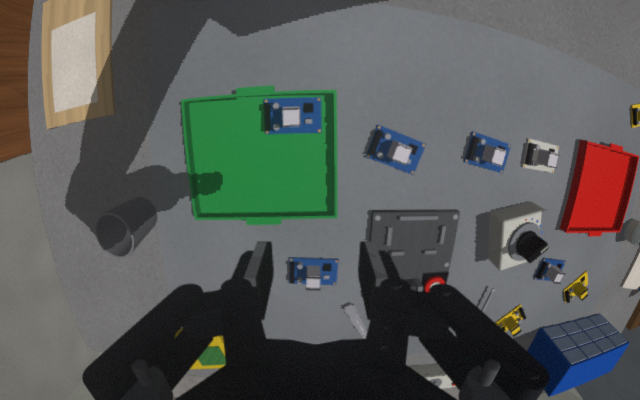

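The sample lies flat in its slot at (292,117). The next boards get a fresh look each before grasping.

Run:
```python
from h import *
for k,(x,y,i,j) in enumerate([(.4637,-.1372,0,1),(.4532,.0135,1,1)]):
    bot.goto([max(x-.05,.40),y,.22],QF)
    r=find(x,y,name=f"b{k}")
    if r is None: break
    ok=pick(*r,up=.11)
    if not ok: print("pick failed"); break
    if not place(i,j): print("lost"); break
x,y=.661,-.239
bot.goto([x-.07,y,.25],QF); print(find(x,y,name="b3"))
print(bot.observe()["time"])
im,p=load("b3"); 
for b in boards(im,p,.008,(.35,.62,-.48,-.16)): print(np.round(b[:2],4),b[2:])
```

```text
blue [ 0.4632 -0.1346] (array([70.1, 48. ]), 74.3) sink [(array([ 0.4637, -0.1374]), array([17.5, 16. ]))]
grip 0.0185 [ 0.46473976 -0.13789002  0.01558717]
lifted 0.0189 [ 0.8 -0.3 -0.9]
at tray w 0.0189
down True [ 0.47933673 -0.27881449  0.01964945]
blue [0.4528 0.0157] (array([70.1, 48. ]), 81.3) sink [(array([0.4535, 0.0129]), array([17.6, 15.2]))]
grip 0.0187 [0.45469915 0.01271251 0.01557537]
lifted 0.0186 [ 0.4 -0.  -1.8]
at tray w 0.0187
down True [ 0.53217571 -0.27485338  0.019632  ]
blue [ 0.6612 -0.2394] (array([69.5, 47.4]), -88.9) sink [(array([ 0.6627, -0.2419]), array([18., 15.]))]
(np.float64(0.6627108001708985), np.float64(-0.2418630981445312), np.float64(-1.551597705022959))
38.5833
[ 0.4776 -0.2762] (array([152.3,  69.9]), 4.1)
```

Run:
```python
from h import *
if pick(.6627,-.2419,np.radians(-88.9),up=.11):
    print(place(1,-1))
    x,y=.6685,.2377
    bot.goto([.5,-.2,.25],QF); bot.goto([x-.07,y,.25],QF); r=find(x,y,name="b4"); print(r)
    if r and pick(*r,up=.20):
        print(place(-1,-1,via=.20))
bot.goto([.46,-.30,.30],QF); im,p=shot("wrist","a2"); 
o=ortho(im,p,.008,.34,.72,-.48,-.06); cv2.imwrite("pics/a2.png",cv2.resize(o[:,:,::-1],None,fx=.75,fy=.75)); print(bot.observe()["time"])
```

```text
grip 0.0185 [ 0.66385022 -0.24243044  0.01597538]
lifted 0.0185 [-0.7  0.7 -1.9]
at tray w 0.0185
down True [ 0.53911554 -0.36659661  0.01998686]
True
blue [0.6671 0.2406] (array([69.7, 47.6]), 82.1) sink [(array([0.6681, 0.2378]), array([17.5, 14.9]))]
(np.float64(0.6681136207580567), np.float64(0.23779885597229006), np.float64(1.4329153158873444))
grip 0.0184 [0.6689184  0.2380154  0.01547026]
lifted 0.0182 [-1.   0.3 -1.3]
at tray w 0.0183
down True [ 0.43340591 -0.3744657   0.0194081 ]
True
58.1833
```

View pics/a2.png

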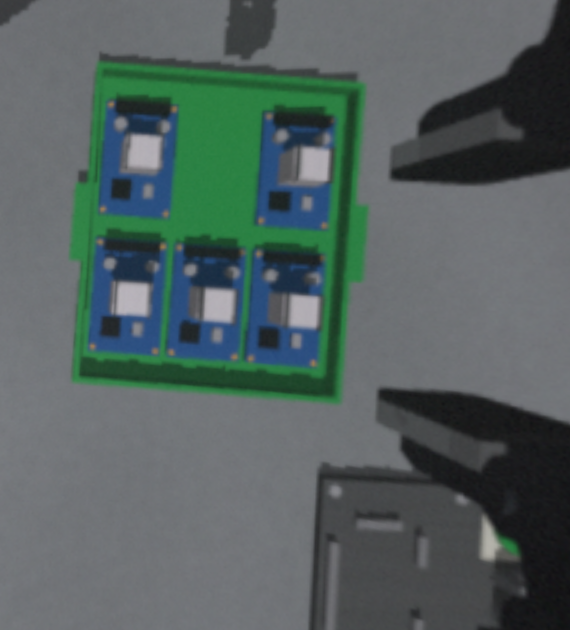

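All five blue boards lie flat and side by side in the green tray, and the nest is empty. Next I'll fold the finger down.

Run:
```python
from h import *
bot.move_gripper(.05,60)
b=barpos(1.6)+OFF
bot.goto((b+[0,0,.12]).tolist(),QF)
hit=bot.movel(b.tolist(),vel=.1,until_force=10); print(hit,bot.observe()["eef_pos"],b)
bot.move_gripper(.02,60); w=bot.observe()["grip_width"]; print("w",w)
if .026<w<.035 and swing(np.r_[np.linspace(1.5,.0,12),-.05]):
    bot.move_gripper(.05); bot.hold(.3)
bot.movel((bot.observe()["eef_pos"]+[0,0,.12]).tolist(),vel=.15)
bot.goto([.48,.0,.32],QF)
im,p=shot("wrist","a3"); cv2.imwrite("pics/a3.png",im[:,:,::-1]); print(bot.observe()["time"])
```

```text
False [ 0.69998023 -0.08490605  0.05587302] [ 0.69913131 -0.08471558  0.05483629]
w 0.028656896150402882
1.5 w 0.0288 F [ 8.   0.  -5.9]
1.36 w 0.0287 F [ 9.7 -0.3 -5.5]
1.23 w 0.0285 F [ 9.7  0.1 -5.6]
1.09 w 0.0284 F [ 9.5  0.  -2.7]
0.95 w 0.0282 F [ 9.4  0.4 -0.4]
0.82 w 0.0289 F [8.2 1.3 2.7]
0.68 w 0.0286 F [6.  2.3 7. ]
0.55 w 0.029 F [ 1.8  0.4 11.6]
0.41 w 0.0282 F [-0.3  1.1 10.5]
0.27 w 0.0282 F [-0.4  0.3  9.7]
0.14 w 0.0287 F [ 1.  -0.4  6.9]
0.0 w 0.0287 F [0.1 0.8 5.7]
-0.05 w 0.0285 F [ 1.1 -0.   4.3]
67.5083
```

View pics/a3.png

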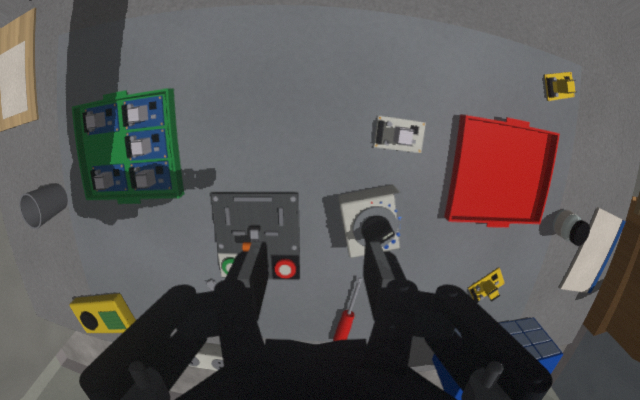

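The finger is folded down on the nest (tip at (254,233)). Next is a close look at the knob from two places.

Run:
```python
from h import *
a=[]
for k,(x,y) in enumerate([(.53,.06),(.53,.13)]):
    bot.goto([x,y,.24],QF); im,p=shot("wrist",f"k{k}")
    a+=[ortho(im,p,z,.51,.65,.02,.16) for z in (.046,.090)]
g=np.vstack([np.hstack(a[:2]),np.hstack(a[2:])]); cv2.imwrite("pics/k2.png",g[:,:,::-1]); print(g.shape)
```

```text
(560, 560, 3)
```

View pics/k2.png

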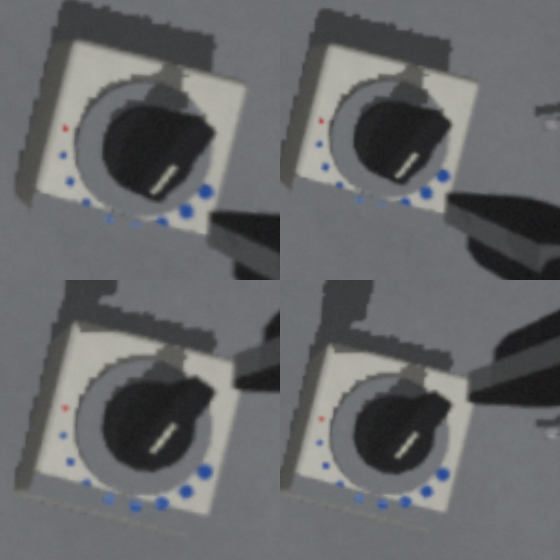

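The box top, ring and pointer agree. The knob axis is about (0.581, 0.093), the pointer at 130° and the red dot at 194° in world yaw, so the knob must turn about 1.1 rad anticlockwise. The pointer is consistent at z = 0.09 in both views.

Run:
```python
from h import *
x,y=.5805,.0933; y0=np.radians(129.8)-np.pi/2
bot.move_gripper(.04,40)
bot.goto([x,y,.17],quat(y0)); hit=bot.movel([x,y,.066],vel=.1,until_force=8); print(hit,bot.observe()["eef_pos"])
if bot.observe()["eef_pos"][2]<.072:
    bot.move_gripper(.005,40); s=bot.observe(); print("w",s["grip_width"],s["wrist_force"])
    P=s["eef_pos"]; t0=s["wrist_torque"][2]
    for d in np.arange(.15,1.36,.1):
        bot.goto(P.tolist(),quat(y0+d)); bot.hold(.1); s=bot.observe(); tz=s["wrist_torque"][2]-t0
        print(round(d,2),round(s["grip_width"],4),np.round(s["wrist_force"],1),round(tz,3))
        if abs(tz)>.35: break
    bot.move_gripper(.04)
    bot.movel([x,y,.18],vel=.15)
bot.goto([.53,.06,.24],QF); im,p=shot("wrist","k3")
g=np.hstack([ortho(im,p,z,.51,.65,.02,.16) for z in (.046,.090)]); cv2.imwrite("pics/k3.png",g[:,:,::-1]); print(bot.observe()["time"])
```

```text
False [0.58129653 0.09332952 0.06681118]
w 0.013104300625997115 [-2.30993592 -0.99203773  4.80913274]
0.15 0.0136 [-0.6  0.1  1. ] 0.053
0.25 0.0135 [-0.   0.4  0.9] 0.011
0.35 0.0129 [-0.1  1.4  0.9] 0.047
0.45 0.0132 [-0.2  2.   0.4] 0.044
0.55 0.0132 [1.1 2.9 1. ] 0.061
0.65 0.0132 [0.7 5.  0.7] 0.023
0.75 0.0133 [ 1.6  5.3 -0.8] 0.097
0.85 0.0132 [2.3 4.7 0.5] 0.076
0.95 0.0132 [ 2.1  4.7 -0.3] 0.094
1.05 0.0131 [ 1.4  5.8 -0.1] 0.123
1.15 0.0133 [ 1.1  5.4 -1. ] -0.459
76.7667
```

View pics/k3.png

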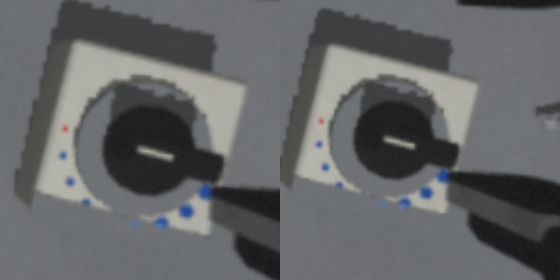

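The torque flipped sharply at 1.15 rad, which is the stop, and the pointer (385–414, 138–147) now points at the red dot. Retreat for a final check.

Run:
```python
from h import *
bot.move_j([-1.318,0.276,-0.026,1.268,0,1.467]); 
im,p=shot("top","fin")
for d in bot.boxes_of("top","white"): print("white",np.round(d["at"],3),round(d["conf"],2))
for b in boards(im,p,.008): print(np.round(b[:2],4),b[2:])
cv2.imwrite("pics/fin.png",cv2.resize(im[90:290,150:530],None,fx=2,fy=2)[:,:,::-1]); s=bot.observe(); print(s["time"],s["wrist_force"])
```

```text
white [0.444 0.125 0.002] 0.65
[ 0.4786 -0.2768] (array([152.7,  70.9]), 4.4)
[ 0.5383 -0.3643] (array([70.2, 47. ]), -86.0)
[ 0.4328 -0.3722] (array([70.9, 47.4]), -85.1)
79.4083 [-0.10373359  0.04460663  0.75068752]
```

View pics/fin.png

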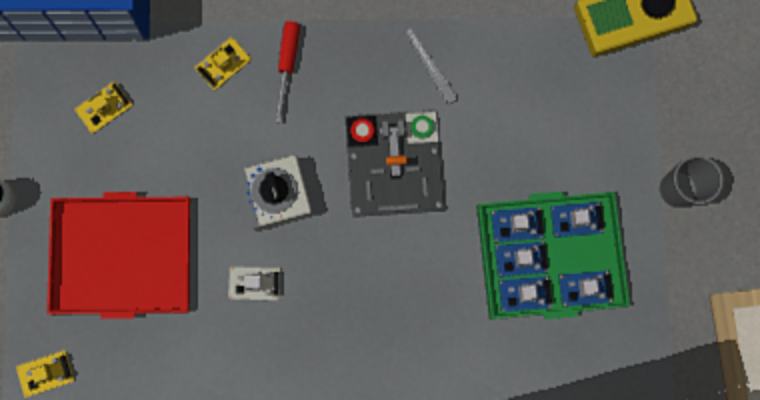

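The final picture shows five blue boards flat in the green tray and the finger down on the empty nest. The knob pointer is at its off position, and the white and yellow boards and the tools are where they were.

```bash
python3 -c "
from bench import bot
bot.hand_in()"
```

```text
the job is handed in; nothing more can be done
```

The station is closed down and the job is handed in, at about 79 s of the 210 s allowed.

**What I did:**
- The green disc lay on the white square, so the green tray was the target.
- I lifted the hold-down finger until it stayed up, then moved the sample and all four loose blue boards into the tray, flat and side by side.
- I folded the finger back down on the empty nest and turned the dimmer anticlockwise about 1.1 rad to its stop.

**Last checks:**
- **Final top picture:** it shows the five boards separate in the tray and the finger down. The white board, yellow look-alikes and tools look unmoved.
- **White board reading:** the network's position differed by about 3 mm from the first one, within its 4 mm accuracy.
- **Dimmer:** the wrist torque jumped from +0.12 to -0.46 N m at the last step. The pointer read about 197° against 194° for the red dot, within how well I can read it.
- **Knob axis:** the visible box-top outline came out about 77 mm in one direction instead of 92 mm. I therefore took the axis from the dial ring and the pointer.

I saw no knocked board and no loss of grip.

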